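# Lock the bayonet cover onto the bench filter housing

### The job

Close the filter housing: pick up its blue cover by the black bar, set it on the housing so that its two lugs drop in through the slots of the ring, press it gently down against the spring and twist it clockwise (seen from above) as far as it goes, then let go so that it rises into its lock and stays down level. Never force it: if it does not drop in, feel for the slots by turning. Leave the beaker and the two bottles where they stand.

Things in the scene. Friction and masses are not known exactly. Their poses are not given: they have to be found in the camera images.
- housing: Round grey filter housing with a bare-metal bayonet ring on top, screwed to the worktop; foot 112 mm across, 80 mm tall. Origin: centre of its underside, on its upright axis; z up. Two steel hose nipples point along its +y and -y, 27 mm up, reaching 62 mm from the axis.
- ring_top (a point): Axis point level with the flat top of the bayonet ring (84 mm outside, 48 mm bore, lip 6 mm thick). Two opposite slots, 16 mm wide, run from the bore out to 33 mm from the axis. The ring's angle is not measured: the line through its slots lies within 0.65 rad either way of the housing's x axis. White marks: slots; red marks: where the cover's bar points at the end stop.
- plate_top (a point): Axis point at the top of the white spring plate (40 mm across) inside the housing, 68 mm above the housing's origin; the plate yields straight down by 14 mm at 1 N per mm. A cover with its lugs in the slots but not pressed rests on it with its origin about 66 mm up; with its lugs lying on the ring's top, not in the slots, its origin is 70 mm up.
- locked_point (a point): Where the cover's origin is when locked, 61.5 mm above the housing's origin. Lugs clear the lip and can turn when the cover's origin is pressed below 59 mm (8 to 9 N); at 56 mm its disc hits the ring. They turn clockwise only, 1.13 rad from mid-slot to a solid stop; from 1.0 rad to the stop each lies under a pocket 2.5 mm deep and rises into it when let go.
- cover: Loose cover, about 0.15 kg, standing upright. Origin: centre of its plug's underside; z up, x along bar and lugs (a half turn is the same). Plug 44 mm diameter, lowest 6 mm tapered to 34 mm; two opposite lugs along +x and -x, 12 mm wide, out to 31 mm from the axis, 10 to 15 mm above the origin; blue disc 72 mm diameter, 24 to 30 mm above the origin.
- cover_bar (a point): Middle of the sides of the cover's black grip bar, 53 mm above the cover's origin. The bar is 60 mm long (cover's x), 12 mm thick (y) and stands on the disc, 30 to 64 mm above the origin.
- beaker: Bystander: small glass beaker, 60x55x70 mm; origin at the centre of its underside. Not to be moved.
- reagent: Bystander: small bottle with blue cap, 38 mm diameter, 52 mm tall; origin at the centre of its underside. Not to be moved.
- dropper: Bystander: small white bottle, 32 mm diameter, 76 mm tall; origin at the centre of its underside. Not to be moved.
Things that resemble listed ones, but are neither listed nor needed, are in the scene too. What is shaped like the cover but brown or orange is not meant.

How it is judged:
On the way, in this order (a step that is already met when the one before it is completed fails the run):
1. the cover is lifted off the worktop (height (world z) of cover above 0.05 m), for 0.1 s.
2. the cover is pressed in through the slots until its lugs are below the lip (z of cover in the frame of housing below 0.06 m and horizontal distance between cover and housing below 0.005 m), for 0.1 s.
At the end, for the whole second after the job is handed in: The cover is let go and at rest, level within 0.05 rad and within 5 mm of the housing's axis, held down by the ring with its lugs up in the pockets: its origin 60.2 to 63.2 mm above the housing's origin (higher: not twisted under the lip; lower: twisted only part of the way) (z of cover in the frame of housing between 0.0602 and 0.0632 m and horizontal distance between cover and housing below 0.005 m and angle between cover's own z axis and vertical below 0.05 rad and linear speed of cover below 0.01 m/s and contact force between cover and the fingers below 0.1 N); the robot touches nothing.
It fails at once if the cover is pressed or wrenched against the housing with more than 60 N (contact force between cover and housing above 60 N).
It fails at once if a bystander (beaker, bottle) is moved by more than 15 mm (distance of any of beaker, reagent, dropper from where it was at the start of the episode above 0.015 m).
It also fails if it takes over 72 s, if anything falls off the work surface, if the arm or the gripper's body presses on something with over 40 N, if the wrist force passes 120 N, or if a joint passes its speed limit or range.

### The arm

A 6-joint arm with a two-finger parallel gripper is mounted at the origin on a cart in front of the work surface, level with it; the furniture and walls round the work are solid. World frame = base frame: x ahead of the robot, y to its left, z up, the work surface at z = 0. Lengths are in m, angles in rad, forces in N, time in s.
With the tool pointing down it reaches from about 0.325 to 0.9 m from the base axis. Payload 6.1 kg.
Tool frame: the origin (TCP) lies midway between the tips of the shut fingers; the grasp point (between the pads) lies 19 mm behind it; z points along the fingers, y is the direction in which the jaws open and shut (so a half turn about z gives the same grasp; the last joint's range is limited). The gripper opens to 87 mm and grips with 3 to 60 N. Pads are 19 mm wide; open, the fingers measure 117 mm over their backs; the gripper's body (75 mm by 190 mm) begins 51 mm behind the grasp point.
Start: joints at [1.156, 0.22, 1.526, -0, 1.395, -0.126], TCP at [0.178, 0.599, 0.223] pointing down, gripper open.
Joint ranges: [-2.98, 2.98], [-0.91, 2.08], [0.09, 2.57], [-1.24, 4.39], [0.2, 2.65], [-2.68, 2.68]. Speed limits (rad/s): [2.57, 2.57, 3.01, 3.14, 3.14, 3.14].

### API

Orientations are given as a rotation vector (axis times angle).
In Python, from station import * gives the robot as it stands. Calls block until the motion is done:
- goto(position, orientation): joint-space move of the TCP to a pose.
- move_l(position, feed=0.15, attitude=None): straight line of the TCP; attitude=None keeps the orientation; feed is the mean speed in m/s.
- movej(angles): joint-space move.
- release() and close(): open the fingers fully, or close them until they stop; the grip force is fixed at half the most.
- hold(seconds).
- solve_ik(position, orientation): joint angles nearest the present ones, or None.
- read_camera(name): name is "side" or "top"; returns (picture, depth): 400x640x3 uint8, red, green, blue; 400x640 float32, m along the optical axis (not along the pixel's ray), 0 where there is no reading.
- camera_model(name): a dict with "vfov" (degrees; the focal length in pixels is half the picture's height over the tangent of half this angle, whatever the lens; pixels are square), "cx", "cy" (the principal point, pixels), "world_from_camera" (4x4, takes a point from camera to world coordinates). Camera axes: x right, y down, z forward; pixel columns grow to the right and rows downward; lengths in m; the calibration is good to about 2 mm. A picture is of the moment at which its call begins. camera_model takes no time and is no camera call.
A pose or a line that the arm cannot do raises Unreachable and nothing moves.
- job_done(): hands the job in, once; it reports no verdict.
Readings, each from a call of its own:
- read_time_s(): time.
- read_joint_pos(): joint angles.
- read_joint_vel(): joint speeds.
- read_joint_torque(): joint torques, N m.
- read_ee_pos(): TCP position.
- read_orientation(): TCP orientation.
- read_ft_force(): force on the tool from outside, world axes, zero at the start.
- read_torque(): the same for the moment, N m.
- read_gripper_width(): finger opening in m.
Only numpy, scipy, OpenCV 4.12 (cv2) and the standard library are available. Lean on these libraries where they do the work, as an engineer would, in place of code of your own. Each camera call takes 0.05 s, during which the arm holds its last target.

## Working session

There is one attempt and no reset: what is moved stays moved. The work goes in short steps, each a Python script; the robot and the scene stay as the last script left them, time stands still between calls to the robot, and variables do not carry over. Pictures are saved under pics/ and viewed, and the job is handed in when it is done.

```bash
ls; mkdir -p pics
python3 - <<'E'
from station import *
import cv2,numpy as np
print(read_time_s())
for n in ("side","top"):
    p,d=read_camera(n); np.savez(''+n+'0.npz',p=p,d=d)
    cv2.imwrite(f'pics/{n}0.png',p[:,:,::-1])
    m=camera_model(n); print(n,m['vfov'],m['cx'],m['cy'],np.round(m['world_from_camera'],3).tolist(), m.keys())
print(read_ft_force(),read_orientation(),read_time_s())
E
```

```text
pics
0.0
side 54.412898832272866 320.7938274913297 203.75832596662093 [[0.997, -0.043, 0.061, 0.488], [-0.073, -0.373, 0.925, -0.911], [-0.017, -0.927, -0.375, 0.456], [0.0, 0.0, 0.0, 1.0]] dict_keys(['vfov', 'cx', 'cy', 'world_from_camera'])
top 51.516920944781766 322.4109445300494 201.44677814570593 [[0.052, -0.977, 0.207, 0.351], [-0.999, -0.051, 0.012, -0.012], [-0.001, -0.207, -0.978, 1.1], [0.0, 0.0, 0.0, 1.0]] dict_keys(['vfov', 'cx', 'cy', 'world_from_camera'])
[-0.16512076 -0.05347121 -0.12504102] [-4.51967002e-01 -3.10845963e+00  2.69059027e-03] 0.1
```

View pics/side0.png

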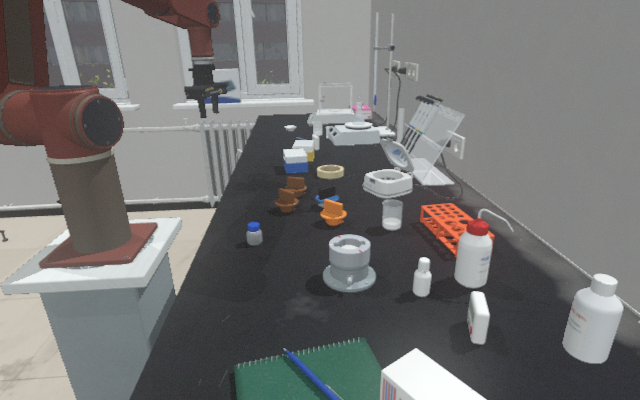

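View pics/top0.png

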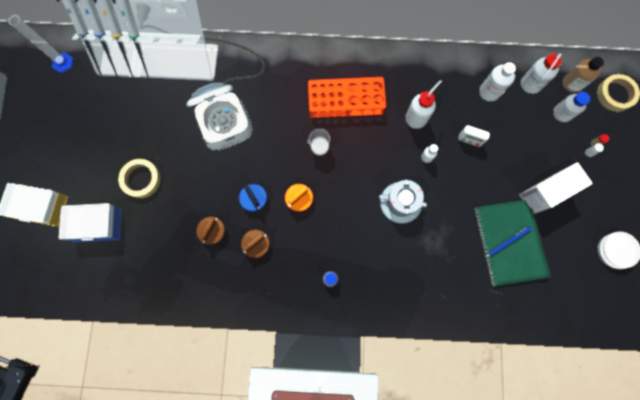

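Run:
```python
import cv2,numpy as np
t=cv2.imread('pics/top0.png'); s=cv2.imread('pics/side0.png')
a=cv2.resize(t[160:260,190:330],None,fx=5,fy=5,interpolation=cv2.INTER_CUBIC)
b=cv2.resize(t[165:235,365:445],None,fx=8,fy=8,interpolation=cv2.INTER_CUBIC)
c=cv2.resize(s[165:300,260:410],None,fx=4,fy=4,interpolation=cv2.INTER_CUBIC)
cv2.imwrite('pics/t_cov.png',a);cv2.imwrite('pics/t_hou.png',b);cv2.imwrite('pics/s_c.png',c)
```

```text
(no output)
```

View pics/t_cov.png

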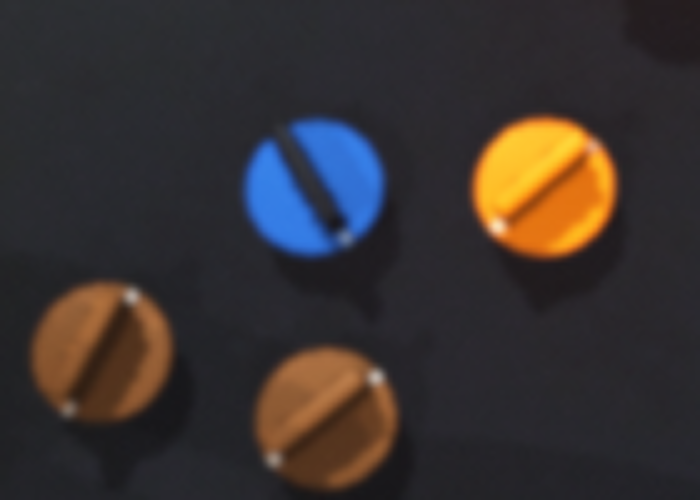

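View pics/t_hou.png

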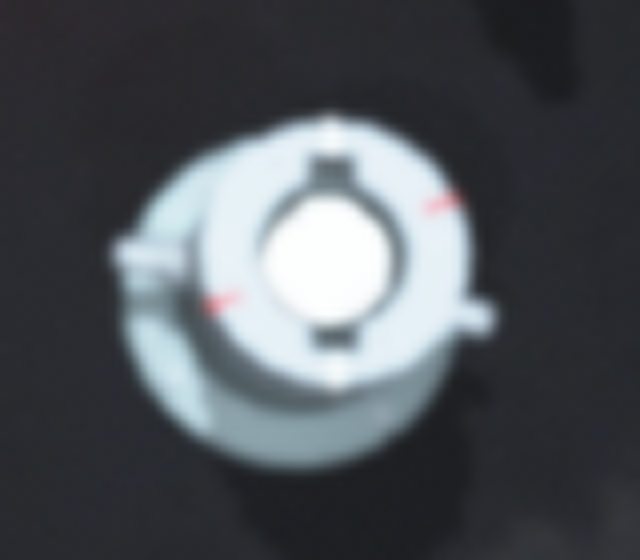

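View pics/s_c.png

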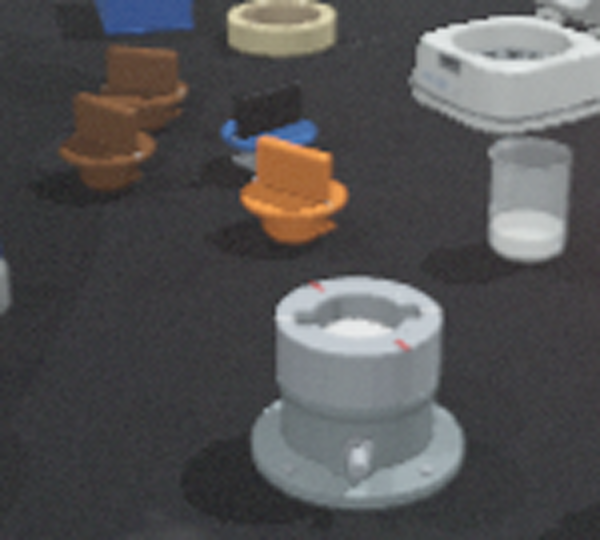

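```bash
cat > h.py <<'E'
import numpy as np,cv2
from station import *
def cam(n):
    m=camera_model(n); f=200/np.tan(np.radians(m['vfov'])/2); return f,m['cx'],m['cy'],np.array(m['world_from_camera'])
def atz(n,u,v,z):
    f,cx,cy,T=cam(n); d=T[:3,:3]@np.array([(u-cx)/f,(v-cy)/f,1]); o=T[:3,3]; return o+d*(z-o[2])/d[2]
def tri(obs):
    A=np.zeros((3,3));b=np.zeros(3);L=[]
    for n,u,v in obs:
        f,cx,cy,T=cam(n); d=T[:3,:3]@np.array([(u-cx)/f,(v-cy)/f,1]); d/=np.linalg.norm(d)
        P=np.eye(3)-np.outer(d,d);A+=P;b+=P@T[:3,3];L.append((P,T[:3,3]))
    x=np.linalg.solve(A,b); return x,[np.linalg.norm(P@(x-o)) for P,o in L]
def cloud(n,d):
    f,cx,cy,T=cam(n); v,u=np.mgrid[0:400,0:640]
    P=np.stack([(u-cx)/f*d,(v-cy)/f*d,d],-1); return P@T[:3,:3].T+T[:3,3]
def proj(n,p):
    f,cx,cy,T=cam(n); q=T[:3,:3].T@(np.array(p)-T[:3,3]); return cx+f*q[0]/q[2],cy+f*q[1]/q[2]
E
python3 - <<'E'
from h import *
for n,rc in (('top',(170,225,225,280)),('side',(180,215,310,345))):
    z=np.load(n+'0.npz');p=z['p'].astype(int);C=cloud(n,z['d'])
    m=(p[...,2]>p[...,0]+60)&(p[...,2]>90); M=np.zeros_like(m);r=rc;M[r[0]:r[1],r[2]:r[3]]=m[r[0]:r[1],r[2]:r[3]]
    P=C[M]; print(n,M.sum(),np.round(np.median(P,0),4),np.round(np.percentile(P,[2,98],axis=0),4).tolist())
    if n=='top':
        hull=cv2.convexHull(np.argwhere(M)[:,::-1].astype(np.float32)); e=cv2.fitEllipse(hull); print('ell',e, atz('top',*e[0],0.030))
        # housing
        reg=np.zeros_like(m);reg[165:235,365:445]=1
        R=reg&(abs(C[...,2]-.08)<.004); P=C[R];print('ring',R.sum(),np.median(P,0),np.percentile(P,[1,99],axis=0).tolist())
        hull=cv2.convexHull(np.argwhere(R)[:,::-1].astype(np.float32)); e=cv2.fitEllipse(hull); print('ell',e, atz('top',*e[0],0.08))
        (c,rad)=cv2.minEnclosingCircle(P[:,:2].astype(np.float32));print(c,rad)
    else:
        reg=np.zeros_like(m);reg[230:260,325:375]=1
        R=reg&(abs(C[...,2]-.08)<.004); P=C[R];print('ring',R.sum(),np.median(P,0),np.percentile(P,[1,99],axis=0).tolist())
        (c,rad)=cv2.minEnclosingCircle(P[:,:2].astype(np.float32));print(c,rad)
cr=lambda a,b:(365+(a+.5)/8-.5,165+(b+.5)/8-.5)
w=[atz('top',*cr(*q),.08)[:2] for q in ((331,168),(334,338),(445,203),(222,301),(331,127),(334,375))]
for i in (0,2,4): d=w[i]-w[i+1]; print('pair',w[i],w[i+1],(w[i]+w[i+1])/2,np.arctan2(d[1],d[0]),np.hypot(*d))
cc=lambda a,b:(190+(a+.5)/5-.5,160+(b+.5)/5-.5)
a,b=[atz('top',*cc(*q),.064)[:2] for q in ((281,133),(334,226))]; d=a-b;print('bar',a,b,(a+b)/2,np.arctan2(d[1],d[0]),np.hypot(*d))
E
```

```text
top 521 [0.5792 0.1862 0.0298] [[0.5475, 0.1537, -0.0015], [0.6159, 0.2256, 0.0617]]
ell ((252.38267517089844, 197.02854919433594), (27.37242889404297, 28.536344528198242), 62.585296630859375) [0.58001832 0.1870396  0.03      ]
ring 524 [ 0.59068104 -0.20899506  0.0802885 ] [[0.5511753062003372, -0.24917539595495874, 0.07642861722758267], [0.6310241347551673, -0.16886107282138504, 0.08355200213383585]]
ell ((406.1636657714844, 196.32872009277344), (32.206275939941406, 33.33649444580078), 110.01527404785156) [ 0.59131712 -0.20947697  0.08      ]
(0.5919788479804993, -0.20917458832263947) 0.042703088372945786
side 68 [0.5904 0.1722 0.0336] [[0.5458, 0.1523, 0.0313], [0.6117, 0.199, 0.0447]]
ring 564 [ 0.59021371 -0.22282755  0.08262142] [[0.550301730282587, -0.2533292610285476, 0.07623374789735006], [0.6296525098615993, -0.17062695481047957, 0.08393172634318194]]
(0.5900128483772278, -0.2112829089164734) 0.043763138353824615
pair [ 0.61929006 -0.20860988] [ 0.56436378 -0.21013337] [ 0.59182692 -0.20937162] 0.02772973780906457 0.05494740530876853
pair [ 0.60974757 -0.2447234 ] [ 0.57439594 -0.17486665] [ 0.59207176 -0.20979503] -1.1023133714457753 0.07829242280056488
pair [ 0.63272947 -0.20846701] [ 0.55255592 -0.21025668] [ 0.5926427  -0.20936185] 0.022318696289910237 0.08019352498399647
bar [0.60035935 0.20015035] [0.55303516 0.1687013 ] [0.57669726 0.18442583] 0.5865323223316645 0.056820961929381714
```

Run:
```python
from h import *
z=np.load('top0.npz');C=cloud('top',z['d']);p=z['p'].astype(int)
reg=np.zeros((400,640),bool);reg[178:216,233:273]=1
R=reg&(C[...,2]>.054); P=C[R];print(len(P),np.median(P,0),P.mean(0))
(c,s,a)=cv2.minAreaRect(P[:,:2].astype(np.float32));print(c,s,a)
dark=reg&(p.max(-1)<75)&(C[...,2]>.04)
P=C[dark];print('dark',len(P),P.mean(0),cv2.minAreaRect(P[:,:2].astype(np.float32)),cv2.minAreaRect(np.argwhere(dark)[:,::-1].astype(np.float32)))
R=reg&(abs(C[...,2]-.03)<.005);P=C[R];print('disc',len(P),cv2.minEnclosingCircle(P[:,:2].astype(np.float32)))
s=cv2.imread('pics/side0.png');t=cv2.imread('pics/top0.png')
c=cv2.resize(s[180:215,305:350],None,fx=12,fy=12,interpolation=cv2.INTER_CUBIC)
d=cv2.resize(t[180:215,235:272],None,fx=12,fy=12,interpolation=cv2.INTER_CUBIC)
cv2.imwrite('pics/zz.png',np.hstack([c[:420],d[:420,:250*2-56]])[:, :800] if 0 else np.hstack([c,d])[:, :])
print(c.shape,d.shape)
zs=np.load('side0.npz');Cs=cloud('side',zs['d']);reg=np.zeros((400,640),bool);reg[180:215,310:345]=1
ps=zs['p'].astype(int)
R=reg&(Cs[...,2]>.045)&(Cs[...,2]<.075);P=Cs[R];print('side bar',len(P),P.mean(0),P.max(0),P.min(0))
```

```text
108 [0.57808116 0.18532117 0.06327892] [0.57687233 0.18397489 0.07303166]
(0.4747166633605957, 0.09942437708377838) (0.33222031593322754, 0.014562061056494713) 39.58308792114258
dark 65 [0.57638015 0.18423211 0.06318251] ((0.5796549320220947, 0.18695974349975586), (0.05860194191336632, 0.007821453735232353), 36.787811279296875) ((250.6841583251953, 195.0573272705078), (23.557350158691406, 3.0619618892669678), 57.094757080078125)
disc 448 ((0.580143392086029, 0.1868736445903778), 0.036338888108730316)
(420, 540, 3) (420, 444, 3)
side bar 311 [0.58152825 0.11341254 0.0579986 ] [0.60858206 0.20126169 0.0688641 ] [0.55185915 0.03848307 0.04501326]
```

```bash
python3 -c "
import cv2;i=cv2.imread('pics/zz.png');print(i.shape);cv2.imwrite('pics/zz2.png',cv2.resize(i,(790,int(i.shape[0]*790/i.shape[1]))) )"
```

```text
(420, 984, 3)
```

View pics/zz2.png

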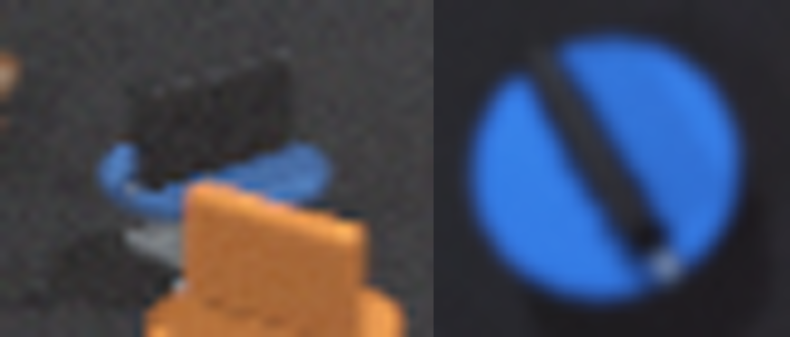

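Run:
```python
from h import *
k=790/984*12
T=lambda a,b:('top',235+(a-433.5)/k-.5,180+b/k-.5)
S=lambda a,b:('side',305+a/k-.5,180+b/k-.5)
r=[]
for t,s in ((T(648,235),S(132,94)),(T(540,50),S(288,57))):
    x,e=tri([t,s]);print(x,e);r.append(x)
    print(atz(*t,.064))
d=r[1]-r[0];print((r[0]+r[1])/2,np.arctan2(d[1],d[0]),np.linalg.norm(d))
a,b=atz(*T(648,235),.064),atz(*T(540,50),.064);d=b-a;print((a+b)/2,np.arctan2(d[1],d[0]))
# ring two-view: red marks
cr=lambda a,b:('top',365+(a+.5)/8-.5,165+(b+.5)/8-.5)
cs=lambda a,b:('side',260+(a+.5)/4-.5,165+(b+.5)/4-.5)
for t,s in ((cr(445,203),cs(404,345)),(cr(222,301),cs(316,286))): print(tri([t,s]))
print(proj('top',[.580,.187,.064]),solve_ik([.578,.186,.15],[0,3.14159,0]))
```

```text
[0.55384786 0.16761706 0.06572743] [np.float64(0.0012289531832472484), np.float64(0.0012289531832473243)]
[0.55544062 0.16797344 0.064     ]
[0.60432978 0.20123173 0.06357131] [np.float64(9.613152868833396e-05), np.float64(9.613152868816465e-05)]
[0.60432405 0.2011463  0.064     ]
[0.57908882 0.1844244  0.06464937] 0.5874545920895231 0.06068787926664951
[0.57988233 0.18455987 0.064     ] 0.5962265098533233
(array([ 0.60900271, -0.24415767,  0.08243001]), [np.float64(0.00012544708321753943), np.float64(0.00012544708321779704)])
(array([ 0.5737406 , -0.1745704 ,  0.08179361]), [np.float64(0.00025709463930569196), np.float64(0.0002570946393058538)])
(np.float64(250.1880136758939), np.float64(194.1507706322092)) [ 1.81521537e-01  2.38135363e-01  1.64550988e+00 -5.03481904e-07
  1.25794480e+00 -1.38927464e+00]
```

```bash
cat >> h.py <<'E'
from scipy.spatial.transform import Rotation as Ro
def ori(psi):
    c,s=np.cos(psi),np.sin(psi)
    return Ro.from_matrix(np.array([[c,s,0],[s,-c,0],[0,0,-1.]])).as_rotvec()
def yaw():
    M=Ro.from_rotvec(read_orientation()).as_matrix(); return np.arctan2(M[1,0],M[0,0])
E
python3 - <<'E'
from h import *
print('yaw now',yaw())
for k in (0,np.pi):
    for p,a in (([.58,.186,.034],.6),([.591,-.2095,.12],.025),([.591,-.2095,.10],-1.105),([.591,-.2095,.10],-1.3),([.591,-.2095,.10],.3)):
        q=solve_ik(p,ori(a+k)); print(k,a,None if q is None else np.round(q,3))
E
```

```text
yaw now 2.852818065299671
0 0.6 [ 0.181  0.383  1.705 -0.     1.054  1.152]
0 0.025 [-0.466  0.314  1.613 -0.     1.215  1.079]
0 -1.105 [-0.466  0.336  1.626 -0.     1.18   2.209]
0 -1.3 [-0.466  0.336  1.626 -0.     1.18   2.404]
0 0.3 [-0.466  0.336  1.626  0.     1.18   0.804]
3.141592653589793 0.6 [ 0.181  0.383  1.705 -0.     1.054 -1.99 ]
3.141592653589793 0.025 [-0.466  0.314  1.613 -0.     1.215 -2.062]
3.141592653589793 -1.105 [-0.466  0.336  1.626 -0.     1.18  -0.932]
3.141592653589793 -1.3 [-0.466  0.336  1.626 -0.     1.18  -0.737]
3.141592653589793 0.3 [-0.466  0.336  1.626  0.     1.18  -2.337]
```

Run:
```python
from h import *
A=ori(.6+np.pi)
goto([.580,.186,.16],A)
move_l([.580,.186,.036],feed=.12)
print(read_time_s(),read_ft_force())
close()
print(read_gripper_width(),read_ft_force(),read_torque(),read_ee_pos(),yaw()-np.pi,read_time_s())
p,d=read_camera('side');cv2.imwrite('pics/g1.png',cv2.resize(p[130:240,250:400,::-1],None,fx=5,fy=5,interpolation=cv2.INTER_CUBIC))
```

```text
3.3667 [ 0.18358144 -0.70332853 -0.10479687]
0.011715005210232573 [ 0.55274134  0.03253404 -0.92302511] [-0.00405033  0.00727789 -0.02046283] [0.57996177 0.18597199 0.03593362] -5.683159793161397 4.5583
```

View pics/g1.png

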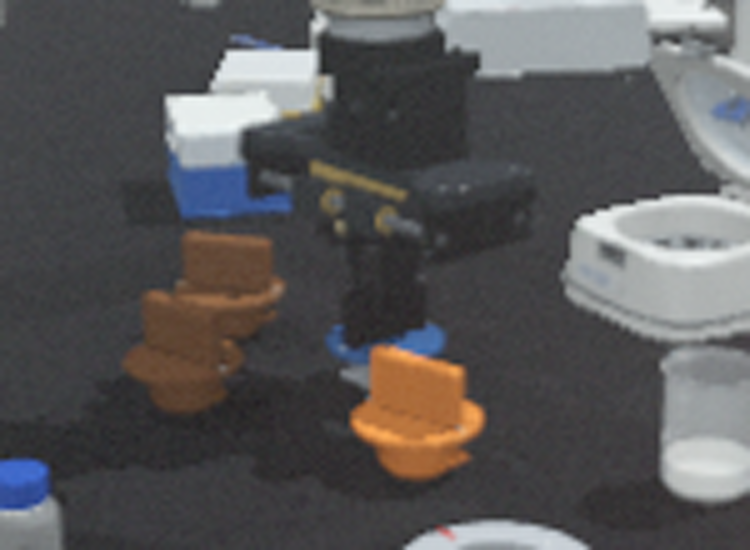

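Run:
```python
from h import *
move_l([.580,.186,.15],feed=.15)
f=read_ft_force();print('lift',f,read_gripper_width(),read_time_s())
goto([.591,-.2095,.15],ori(.025+np.pi))
print(read_ft_force(),read_torque(),read_ee_pos(),read_time_s())
for n in ('side','top'):
    p,d=read_camera(n);np.savez(n+'1.npz',p=p,d=d);cv2.imwrite(f'pics/{n}1.png',p[:,:,::-1])
s=cv2.imread('pics/side1.png');t=cv2.imread('pics/top1.png')
cv2.imwrite('pics/s1c.png',cv2.resize(s[180:290,290:410],None,fx=5,fy=5,interpolation=cv2.INTER_CUBIC))
cv2.imwrite('pics/t1c.png',cv2.resize(t[150:240,350:460],None,fx=5,fy=5,interpolation=cv2.INTER_CUBIC))
print(proj('side',[.591,-.2095,.15-.036+.027]),proj('top',[.591,-.2095,.15-.036+.03]))
```

```text
lift [ 0.07162573 -1.29491477 -1.71841582] 0.01189510917401606 5.5167
[ 0.19035032 -0.90357585 -1.76695399] [0.09522987 0.02413968 0.00320933] [ 0.59124192 -0.20824753  0.14980764] 6.9833
(np.float64(349.40809248129887), np.float64(216.9042285012905)) (np.float64(411.46984804619916), np.float64(190.5364840273079))
```

View pics/s1c.png

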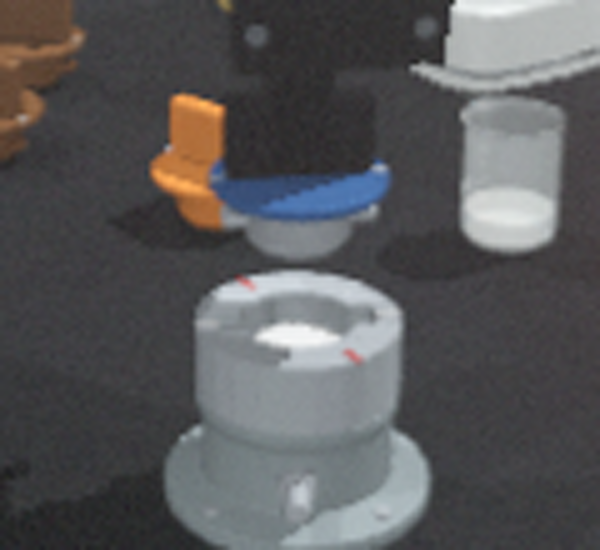

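View pics/t1c.png

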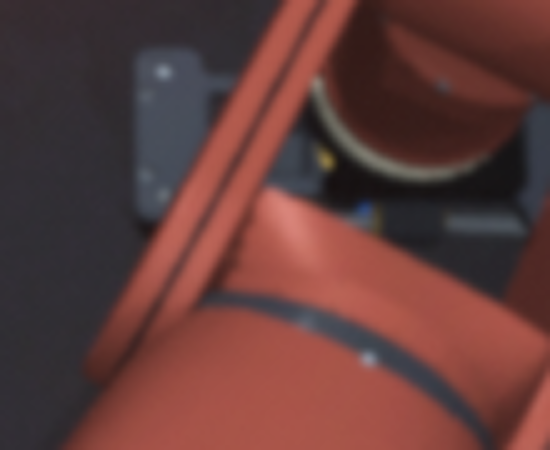

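Run:
```python
from h import *
print(read_ee_pos(),yaw())
print(proj('side',[.591,-.2095,.08]),proj('side',[.5912,-.2082,.15-.036+.027]))
for a in (-.036,.036): print('disc',(np.array(proj('side',[.5912+a,-.2082,.141]))-[290,180]+.5)*5)
for a in (-.042,.042): print('ring',(np.array(proj('side',[.591+a,-.2095,.08]))-[290,180]+.5)*5)
```

```text
[ 0.59138436 -0.20799336  0.14997345] -3.114416896502756
(np.float64(349.10294235699723), np.float64(244.14486004763583)) (np.float64(349.4155787741119), np.float64(216.6358654764576))
disc [209.60176828 189.80567305]
disc [389.04213323 181.57645704]
ring [195.85264769 328.35603104]
ring [399.51738605 318.12569143]
```

```bash
cat >> h.py <<'E'
def st(tag=''):
    print(tag,'t%.2f'%read_time_s(),'ee',np.round(np.array(read_ee_pos())*1e3,2),'F',np.round(read_ft_force(),2),'M',np.round(read_torque(),3),'yaw %.3f'%((yaw()-np.pi+np.pi)%(2*np.pi)-np.pi),'w %.2f'%(read_gripper_width()*1e3),flush=True)
E
python3 - <<'E'
from h import *
tx,ty=.5908,-.2094
cx,cy=tx,ty
A=ori(.025+np.pi)
move_l([cx,cy,.125],feed=.05,attitude=A); st()
e=np.array(read_ee_pos()); cx+=tx-e[0]; cy+=ty-e[1]
move_l([cx,cy,.112],feed=.04,attitude=A); st()
e=np.array(read_ee_pos()); cx+=tx-e[0]; cy+=ty-e[1]
f0=read_ft_force()
move_l([cx,cy,.108],feed=.02,attitude=A); st()
for z in (.106,.105,.104,.103):
    move_l([cx,cy,z],feed=.02,attitude=A); st()
    if read_ft_force()[2]-f0[2]>6: break
print(cx,cy)
E
```

```text
t7.73 ee [ 590.71 -209.44  124.78] F [-0.47  0.4  -0.85] M [ 0.023 -0.044 -0.027] yaw 0.025 w 11.82
 t8.21 ee [ 590.64 -209.22  111.55] F [ 0.03 -1.11 -1.79] M [-0.014  0.044  0.006] yaw 0.025 w 11.35
 t8.56 ee [ 590.95 -209.5   107.84] F [ 0.1  -0.15 -0.73] M [ 0.027  0.056 -0.059] yaw 0.025 w 11.36
 t8.81 ee [ 590.98 -209.46  105.84] F [-1.03  0.56 -1.49] M [ 0.066 -0.021  0.022] yaw 0.025 w 11.71
 t9.06 ee [ 591.01 -209.51  104.93] F [-1.23 -0.52 -1.18] M [0.037 0.017 0.006] yaw 0.025 w 11.75
 t9.31 ee [ 590.99 -209.5   103.91] F [ 1.51 -0.31 -0.65] M [ 0.049  0.03  -0.021] yaw 0.025 w 11.59
 t9.56 ee [ 591.15 -209.6   103.07] F [ 0.71 -0.4  -0.63] M [0.054 0.017 0.001] yaw 0.025 w 12.14
0.591054226988066 -0.20953699323566116
```

Run:
```python
from h import *
cx,cy=.5910,-.2095
A=ori(.025+np.pi)
for z in (.101,.099,.097,.0955,.0945):
    move_l([cx,cy,z],feed=.02,attitude=A); st()
    if read_ft_force()[2]>15: break
p,d=read_camera('side');cv2.imwrite('pics/s2.png',cv2.resize(p[180:290,290:410,::-1],None,fx=5,fy=5,interpolation=cv2.INTER_CUBIC))
```

```text
t9.81 ee [ 591.31 -209.65  101.32] F [ 1.05 -0.46  0.44] M [ 0.    -0.037 -0.038] yaw 0.025 w 11.86
 t10.06 ee [ 591.35 -209.67   99.39] F [ 0.42 -0.43  3.26] M [ 0.074 -0.042 -0.011] yaw 0.025 w 12.09
 t10.31 ee [ 591.37 -209.69   97.45] F [ 0.98 -0.55  5.02] M [ 0.05   0.027 -0.052] yaw 0.025 w 11.67
 t10.56 ee [ 591.37 -209.67   96.11] F [ 0.56 -0.08  6.44] M [ 0.124  0.155 -0.008] yaw 0.025 w 11.63
 t10.81 ee [ 591.39 -209.69   95.28] F [-0.44  0.73  7.07] M [ 0.109  0.128 -0.012] yaw 0.025 w 11.58
```

View pics/s2.png

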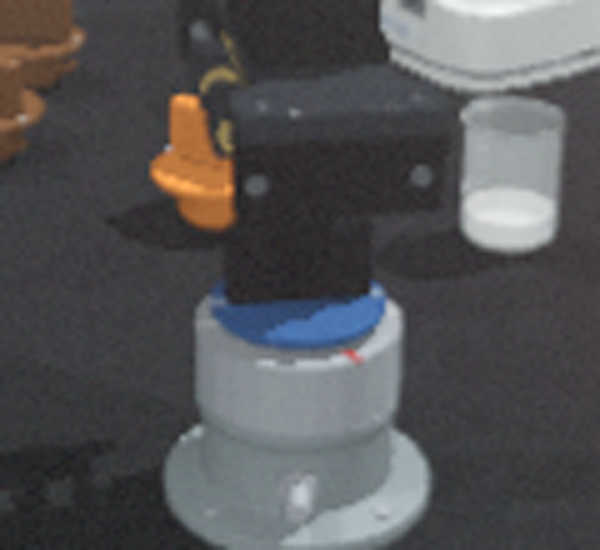

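It dropped into the slots (1 N/mm, as for the spring). I press a little further, then twist in small steps.

Run:
```python
from h import *
cx,cy=.5908,-.2094
z=.0935
for z in (.0935,.0928):
    move_l([cx,cy,z],feed=.02,attitude=ori(.025+np.pi)); st(z)
    if read_ee_pos()[2]<.0939: break
hold(.15)
for a in (-.05,-.12,-.2,-.3,-.4,-.5,-.6,-.7,-.8,-.9,-.98,-1.03,-1.07,-1.1,-1.13):
    move_l([cx,cy,z],feed=.02,attitude=ori(a+np.pi)); st(a)
    F,M=read_ft_force(),read_torque()
    if np.hypot(F[0],F[1])>12 or F[2]>14 or abs(M[2])>.35: print('stop');break
```

```text
0.0935 t11.11 ee [ 591.38 -209.67   94.53] F [-1.49  0.82  7.4 ] M [ 0.124  0.152 -0.016] yaw 0.025 w 12.16
0.0928 t11.36 ee [ 591.4  -209.7    93.96] F [-0.99  0.7   8.3 ] M [0.156 0.17  0.025] yaw 0.025 w 11.94
-0.05 t11.76 ee [ 591.5  -209.76   94.04] F [-0.47  1.19  7.97] M [ 0.075  0.193 -0.075] yaw -0.051 w 11.89
-0.12 t12.01 ee [ 591.57 -209.76   94.06] F [0.06 0.36 7.57] M [ 0.079  0.149 -0.024] yaw -0.120 w 11.84
-0.2 t12.26 ee [ 591.62 -209.84   94.11] F [-0.29  0.42  8.37] M [ 0.069  0.1   -0.039] yaw -0.201 w 11.88
-0.3 t12.51 ee [ 591.67 -209.85   94.16] F [ 0.45 -0.09  8.17] M [-0.011  0.1   -0.109] yaw -0.301 w 11.93
-0.4 t12.76 ee [ 591.67 -209.87   94.14] F [-0.29  0.54  8.49] M [ 0.045  0.141 -0.065] yaw -0.401 w 11.75
-0.5 t13.01 ee [ 591.67 -209.9    94.15] F [-0.77 -0.08  7.92] M [ 0.062  0.104 -0.024] yaw -0.501 w 11.81
-0.6 t13.26 ee [ 591.69 -209.88   94.16] F [-0.07 -0.39  8.59] M [ 0.096  0.049 -0.069] yaw -0.601 w 11.58
-0.7 t13.51 ee [ 591.69 -209.86   94.13] F [-0.64 -0.01  7.79] M [-0.038  0.024 -0.026] yaw -0.701 w 11.69
-0.8 t13.76 ee [ 591.73 -209.91   94.18] F [-1.09 -0.2   8.18] M [-0.011  0.073 -0.051] yaw -0.801 w 12.11
-0.9 t14.01 ee [ 591.7  -209.89   94.14] F [0.39 0.43 7.97] M [-0.017  0.078  0.009] yaw -0.901 w 11.95
-0.98 t14.26 ee [ 591.73 -209.89   94.17] F [-0.42 -0.29  8.39] M [-0.021  0.073 -0.05 ] yaw -0.981 w 11.84
-1.03 t14.51 ee [ 591.73 -209.87   94.16] F [ 0.11 -0.58  8.04] M [ 0.003  0.036 -0.048] yaw -1.030 w 11.56
-1.07 t14.76 ee [ 591.74 -209.89   94.18] F [0.66 0.31 7.67] M [ 0.01   0.023 -0.085] yaw -1.070 w 11.79
-1.1 t15.01 ee [ 591.71 -209.9    94.18] F [ 0.9  -0.67  8.76] M [-0.084  0.082 -0.048] yaw -1.100 w 11.24
-1.13 t15.26 ee [ 591.66 -209.88   94.14] F [-0.18 -0.59  8.36] M [-0.075  0.051  0.374] yaw -1.129 w 11.68
stop
```

Run:
```python
from h import *
move_l([.5905,-.2092,.0928],feed=.02,attitude=ori(-1.118+np.pi)); st('back')
for z in (.0945,.096,.097):
    move_l([.5905,-.2092,z],feed=.02); st(z)
    if read_ft_force()[2]<0: break
```

```text
back t15.51 ee [ 591.62 -209.86   94.15] F [ 0.07 -0.14  7.22] M [-0.167 -0.133  0.246] yaw -1.117 w 12.09
0.0945 t15.76 ee [ 591.54 -209.78   95.5 ] F [ 1.54 -0.72  5.71] M [-0.328 -0.455  0.231] yaw -1.118 w 11.51
0.096 t16.01 ee [ 591.41 -209.69   96.6 ] F [ 4.13 -2.29  4.49] M [-0.521 -0.929  0.234] yaw -1.118 w 11.58
0.097 t16.26 ee [ 591.29 -209.57   97.29] F [ 5.27 -2.58  3.42] M [-0.524 -0.996  0.209] yaw -1.118 w 12.25
```

Run:
```python
from h import *
move_l([.5912,-.2097,.097],feed=.02); st()
hold(.2); st()
move_l([.5914,-.2098,.0974],feed=.02); st()
```

```text
t16.51 ee [ 591.38 -209.59   97.21] F [ 2.64 -1.3   4.53] M [-0.248 -0.607  0.225] yaw -1.118 w 11.58
 t16.71 ee [ 591.43 -209.59   97.24] F [ 3.46 -0.81  4.49] M [-0.227 -0.65   0.253] yaw -1.118 w 11.92
 t16.96 ee [ 591.39 -209.65   97.29] F [2.91 0.02 3.38] M [-0.233 -0.702  0.252] yaw -1.118 w 12.16
```

Run:
```python
from h import *
release(); st('rel')
move_l([.5914,-.2098,.19],feed=.1); st()
goto([.45,.05,.25],ori(-1.0+np.pi))
for n in ('side','top'):
    p,d=read_camera(n);np.savez(n+'3.npz',p=p,d=d);cv2.imwrite(f'pics/{n}3.png',p[:,:,::-1])
s=cv2.imread('pics/side3.png');t=cv2.imread('pics/top3.png')
a=cv2.resize(s[190:300,300:400],(500,550),interpolation=cv2.INTER_CUBIC);b=cv2.resize(t[160:230,375:435],(472,550),interpolation=cv2.INTER_CUBIC)
i=np.hstack([a,b]);cv2.imwrite('pics/end.png',cv2.resize(i,(790,int(550*790/i.shape[1]))))
z=np.load('top3.npz');C=cloud('top',z['d']);p=z['p'].astype(int)
m=(p[...,2]>p[...,0]+60)&(p[...,2]>90);M=np.zeros_like(m);M[165:235,365:445]=m[165:235,365:445]
P=C[M];print(M.sum(),np.median(P,0)); P=P[abs(P[:,2]-.0915)<.006]
A=np.c_[P[:,:2]-P[:,:2].mean(0),np.ones(len(P))];print('plane',np.linalg.lstsq(A,P[:,2],rcond=None)[0],cv2.minEnclosingCircle(P[:,:2].astype(np.float32)))
st()
```

```text
rel t18.33 ee [ 591.44 -209.81   97.45] F [-0.05  0.51  0.67] M [-0.085  0.039 -0.04 ] yaw -1.118 w 86.60
 t19.41 ee [ 590.84 -209.58  188.96] F [ 0.02 -0.04 -0.84] M [-0.061  0.03   0.03 ] yaw -1.118 w 86.95
521 [ 0.58770148 -0.20856583  0.09181403]
plane [2.73006605e-03 9.10046539e-05 9.17484976e-02] ((0.5919952988624573, -0.20865556597709656), 0.03645732253789902)
 t20.67 ee [450.53  49.12 249.68] F [-0.24 -0.66  0.04] M [-0.095  0.032 -0.009] yaw -1.001 w 87.05
```

View pics/end.png

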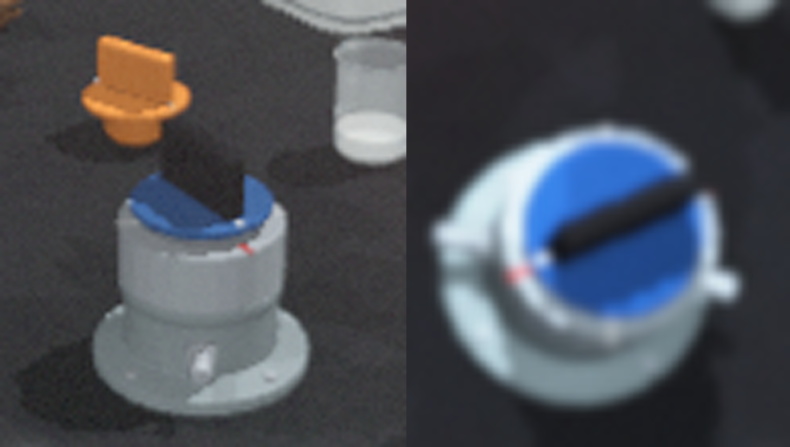

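View pics/top3.png

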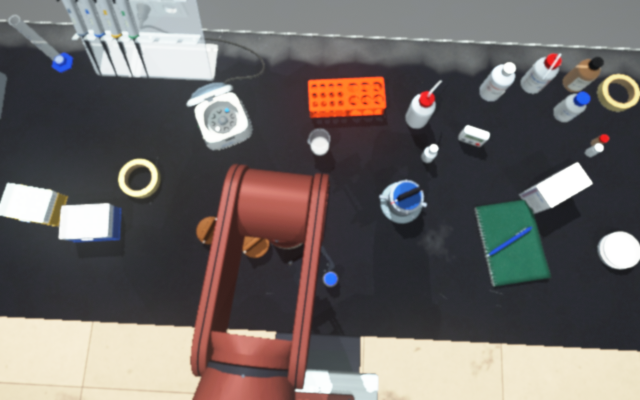

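The cover's disc top is at 91.7 mm, so its origin is at about 61.7 mm. It is level, and the bar points at the red marks. The beaker (319,142), dropper (430,153) and reagent bottle (330,279) are at the same pixels as before.

Run:
```python
from station import *
hold(.3); print(read_joint_vel(),read_time_s()); job_done()
```

```text
[ 0.0043996  -0.00419808  0.00306998 -0.00109127  0.0006349  -0.00013951] 20.9667
the job is handed in; nothing more can be done
```

The housing is closed: the blue cover is locked in the ring, and I handed the job in at about 21 s of the 72 s allowed. The station gives no verdict, so this rests on my own checks.

I gripped the cover by its black bar. The lugs dropped into the slots on the first try, with no need to search by turning. I pressed it down with about 10 N and twisted it clockwise until I felt the stop at −1.13 rad. Then I eased it up, let go and moved the arm clear.

**Last checks, all by camera after release:**
- **Height:** the disc top is at 91.7 mm, so the cover's origin is about 61.7 mm up (60.2 to 63.2 mm required).
- **Tilt and centring:** it is level to about 0.003 rad and within about 1 mm of the housing's axis.
- **Angle:** the bar points at the red marks.
- **Bystanders:** the beaker and both bottles are at the same image positions as at the start.

**One disagreement:** while easing up before letting go, a small sideways offset of the gripper gave about 6 N of side force and about 1 Nm of moment. I shifted the gripper to reduce this before releasing, and the force was near zero once the fingers opened.

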